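# Unload the specimen carousel

## Robot

A 7-joint arm with a two-finger parallel gripper is mounted at the origin on the work surface. World frame = base frame: x ahead of the robot, y to its left, z up, the work surface at z = 0. Lengths are in mm, angles in rad, forces in N, time in s.
With the tool pointing down it reaches from about 400 to 875 mm from the base axis. Payload 6.5 kg.
Tool frame: the origin (TCP) lies at the very end of the fingers, on their centre line; the grasp point (between the pads) lies bot.hold_point_z behind it (bot.hold_point_z is the distance from the TCP to the grasp point, in mm); z points along the fingers, y is the line along which they close (so a half turn about z gives the same grasp; the last joint's range is limited). The gripper opens to 85 mm and grips with 20 to 120 N. Pads are 22 mm wide; open, the fingers measure 114 mm over their backs; the gripper's body (76 mm by 85 mm) begins 54 mm behind the grasp point. The pads swing forward as they close: fully open they stand 13 mm farther back than shut.
Start: joints at [1.074, 0.536, -0.004, 1.538, 0.003, 1.067, -0.071], TCP at [271.433, -590.605, 231.29] pointing down, gripper open.
Joint ranges: [-2.7, 2.7], [-0.37, 2.16], [-1.27, 1.26], [0.24, 2.4], [-1.31, 4.45], [0.19, 1.91], [-2.76, 2.76]. Speed limits (rad/s): [2.39, 2.39, 3.14, 3.14, 3.14, 3.14, 3.14].

## Interface

Orientations are given as a unit quaternion [x, y, z, w].
In Python, from workcell import bot, vision, finder gives the robot as it stands.
- The arm moves only by the tool move_arm, never from a script. Its argument "rows" is a list of rows, each a list of 5 numbers: the closure, from -1 (fully open) to 1 (shut), then the shift along the tool's x, y, z in m, then the turn about the tool's z in degrees. A call has 1 to 12 rows; each row shifts and turns the commanded pose from where the row before left it, along the tool's axes as they then stand; what a row does not reach is not made up. A row lasts 1/8 s, in which the tool goes at most 62.5 mm and 10.7 degrees, less where a joint would pass 70% of its speed; a pose out of reach is approached as far as the arm can. A call with a gripper value outside its range is refused whole. The fingers move at their own pace and stop on an object; "newtons" is the grip in N (left out, the last holds). Time passes only in rows, so rows that do not move let the fingers close. It gives the time, the measured TCP pose, the force, the opening and the grip force at its end, in the units of the state.
- bot.state(): the state, without advancing time (a new reading comes with each control period).
- vision.grab_frame(name): name is "scene" or "top" or "wrist"; returns a dict with "color" (400x640x3 uint8, red, green, blue), "range_z" (400x640 float32, mm along the optical axis (not along the pixel's ray), 0 where there is no reading), "intrinsics" (3x3 intrinsics, pixels), "camera_from_world" (4x4, takes a point from world to camera coordinates). Camera axes: x right, y down, z forward; pixel columns grow to the right and rows downward; lengths in mm; the calibration is good to about 2 mm. A picture is of the moment at which its call begins.
- bot.finish_job(): hands the job in; it is judged then, once.
Trained networks look in a picture, given as the dict that the camera call returned (one of the last four; its "shot" number tells which), for a name from the list of things; names that differ only in an ending like _2 or _b are one class to them, and where a whole thing is asked for, a point or a joint stands for the part that bears it (a point fixed in the world has none). Each returns a list of dicts, best first, with "score" (0 to 1); they miss things now and then, are a little off and sometimes report something else, mostly with a low value. They report only what shows in the picture. A call takes as long as a camera call. They do not tell look-alikes from the thing itself.
- finder.search_frame(picture, label): "bbox" ([left, top, right, bottom] in pixels, round what is visible of it).
- finder.landmark_of(picture, label): "at" ([row, column] in pixels: a listed point, or the origin of a listed thing).
The state is a dict: "clock": time; "joints": joint angles; "qvel": joint speeds; "effort": joint torques, N m; "tool_pos": TCP position; "ee_rot": TCP orientation; "wrist_force": force on the tool from outside, world axes, zero at the start; "wrist_torque": the same for the moment, N m; "finger_gap": finger opening in mm; "grasp_force": force on a finger pad.
Only numpy, scipy, OpenCV 4.12 (cv2) and the standard library are available. Lean on these libraries where they do the work, as an engineer would, in place of code of your own. Each camera call takes 0.05 s, during which the arm holds its last target. There are 200 camera calls.

## Task

Unload every amber specimen jar from the carousel: turn it by its bar handle until a jar stands in the guard's opening, lift the jar out, and stand it upright on one of the shelf's round marks, so that the jars make one neat row that starts at the mark next to the stop plate and has no empty mark between jars. Leave the carousel turned so that the steel reference block stands in the middle of the opening, and do not disturb the other things on the bench.

Things in the scene. Friction and masses are not known exactly. Their poses are not given: they have to be found in the camera images.
- carousel: Grey round carousel, 320 mm across, turning either way without end about its upright axis; stays where left (friction 0.1 N m). Origin on its axis, z up. Six bays at 60 deg, centred 115 mm from the axis, one along its own +x (reference block), the others with one loose jar or none, perhaps off centre. Deck top 50 mm above the table; dividers, rim and centre drum (156 mm across) rise 22 mm above it.
- handle (a point): Centre of the black bar handle on the carousel's axis, 168 mm above the table, clear above the wire guard: bar 64 mm long along the carousel's x axis, 14 mm thick (its y), 45 mm high (145 to 190 mm above the table), on a 22 mm shaft. Turning it turns the carousel. Axes are the carousel's.
- reference (a point): Steel reference block fixed in the carousel's bay at its own +x, 50 x 50 x 30 mm high with a white disc on top: this point is at the middle of its top face (80 mm above the table), 115 mm from the axis. It is part of the carousel and cannot be taken out.
- guard: Fixed white foot, 360 mm across, 12 mm high, with a cage of 6 mm steel wires level at 135 mm above the table (rings of radius 100 and 140 mm, posts at radius 172 mm; none within 85 mm of the axis). Jars cannot be lifted through it except in its one opening, 43 deg either side of the guard's own -x (towards the robot). Origin on the carousel's axis at table height, z up.
- opening (a point): Middle of the guard's opening: a point 115 mm from the carousel's axis along the guard's -x, at deck height (50 mm above the table). A bay centred here faces the arm.
- shelf: Fixed low aluminium shelf, 150 mm deep (its x), 380 mm long (its y), top 40 mm above the table. At its +y end (the robot's left) is an upright stop plate 35 mm high. Five round marks lie in one row along its y axis. Origin under its centre at table height.
- mark0 (a point): Centre of round mark 0 on the shelf's top (next to the stop plate); grey disc with a dark ring, 64 mm across; marks are 70 mm apart. On the top face, 40 mm above the table; axes of the shelf.
- mark1 (a point): Centre of round mark 1 on the shelf's top (the next one along from mark 0); grey disc with a dark ring, 64 mm across; marks are 70 mm apart. On the top face, 40 mm above the table; axes of the shelf.
- mark2 (a point): Centre of round mark 2 on the shelf's top (the next one along from mark 1); grey disc with a dark ring, 64 mm across; marks are 70 mm apart. On the top face, 40 mm above the table; axes of the shelf.
- mark3 (a point): Centre of round mark 3 on the shelf's top (the next one along from mark 2); grey disc with a dark ring, 64 mm across; marks are 70 mm apart. On the top face, 40 mm above the table; axes of the shelf.
- mark4 (a point): Centre of round mark 4 on the shelf's top (the next one along from mark 3); grey disc with a dark ring, 64 mm across; marks are 70 mm apart. On the top face, 40 mm above the table; axes of the shelf.
- jar0_mid (a point): Amber specimen jar with white screw cap, round, 56 mm across and 66 mm high, about 0.13 kg, straight-sided. Point at its centre, 33 mm above its foot; z along its axis. All jars are alike; four or five are present, an absent one reads None.
- jar1_mid (a point): Amber specimen jar with white screw cap, round, 56 mm across and 66 mm high, about 0.13 kg, straight-sided. Point at its centre, 33 mm above its foot; z along its axis. All jars are alike; four or five are present, an absent one reads None.
- jar2_mid (a point): Amber specimen jar with white screw cap, round, 56 mm across and 66 mm high, about 0.13 kg, straight-sided. Point at its centre, 33 mm above its foot; z along its axis. All jars are alike; four or five are present, an absent one reads None.
- jar3_mid (a point): Amber specimen jar with white screw cap, round, 56 mm across and 66 mm high, about 0.13 kg, straight-sided. Point at its centre, 33 mm above its foot; z along its axis. All jars are alike; four or five are present, an absent one reads None.
- jar4_mid (a point): Amber specimen jar with white screw cap, round, 56 mm across and 66 mm high, about 0.13 kg, straight-sided. Point at its centre, 33 mm above its foot; z along its axis. All jars are alike; four or five are present, an absent one reads None.
- mouse: Bystander: black computer mouse, 105 x 60 x 30 mm. Origin under its centre.
- washbottle: Bystander: white bottle, 66 mm across, 170 mm high. Origin under its centre.
- dish: Bystander: clear Petri dish, 90 mm across, 16 mm high. Origin under its centre.
- slidebox: Bystander: grey slide box, 90 x 170 x 34 mm. Origin under its centre.
- beaker: Bystander: glass beaker, 68 mm across, 85 mm high. Origin under its centre.
- lenscap: Bystander: black lens cap, 58 mm across, 18 mm high. Origin under its centre.
Mind the look-alikes: they are no part of the job. What is shaped like the part that bears jar0_mid but purple is not meant. Leave any brown look-alike of the part that bears jar4_mid alone.

How it is judged (in metres and radians):
At the end, for the whole second after the job is handed in: Every jar present stands upright (within 7 deg) on the shelf within 15 mm of a mark's centre; the filled marks are mark 0 and those following it without a gap; the reference block is within 22 mm of the middle of the guard's opening and the carousel at rest (height (world z) of jar0_mid between 0.067 and 0.079 m and angle between each of jar0_mid, jar1_mid, jar2_mid, jar3_mid, jar4_mid's own z axis and vertical below 0.12 rad and (horizontal distance between jar0_mid and mark0 below 0.015 m or (horizontal distance between jar0_mid and mark1 below 0.015 m and horizontal distance between any of jar1_mid, jar2_mid, jar3_mid, jar4_mid and mark0 below 0.015 m) or (horizontal distance between jar0_mid and mark2 below 0.015 m and horizontal distance between any of jar1_mid, jar2_mid, jar3_mid, jar4_mid and mark1 below 0.015 m) or (horizontal distance between jar0_mid and mark3 below 0.015 m and horizontal distance between any of jar1_mid, jar2_mid, jar3_mid, jar4_mid and mark2 below 0.015 m) or (horizontal distance between jar0_mid and mark4 below 0.015 m and horizontal distance between any of jar1_mid, jar2_mid, jar3_mid, jar4_mid and mark3 below 0.015 m)) and height (world z) of jar1_mid between 0.067 and 0.079 m and (horizontal distance between jar1_mid and mark0 below 0.015 m or (horizontal distance between jar1_mid and mark1 below 0.015 m and horizontal distance between any of jar0_mid, jar2_mid, jar3_mid, jar4_mid and mark0 below 0.015 m) or (horizontal distance between jar1_mid and mark2 below 0.015 m and horizontal distance between any of jar0_mid, jar2_mid, jar3_mid, jar4_mid and mark1 below 0.015 m) or (horizontal distance between jar1_mid and mark3 below 0.015 m and horizontal distance between any of jar0_mid, jar2_mid, jar3_mid, jar4_mid and mark2 below 0.015 m) or (horizontal distance between jar1_mid and mark4 below 0.015 m and horizontal distance between any of jar0_mid, jar2_mid, jar3_mid, jar4_mid and mark3 below 0.015 m)) and height (world z) of jar2_mid between 0.067 and 0.079 m and (horizontal distance between jar2_mid and mark0 below 0.015 m or (horizontal distance between jar2_mid and mark1 below 0.015 m and horizontal distance between any of jar0_mid, jar1_mid, jar3_mid, jar4_mid and mark0 below 0.015 m) or (horizontal distance between jar2_mid and mark2 below 0.015 m and horizontal distance between any of jar0_mid, jar1_mid, jar3_mid, jar4_mid and mark1 below 0.015 m) or (horizontal distance between jar2_mid and mark3 below 0.015 m and horizontal distance between any of jar0_mid, jar1_mid, jar3_mid, jar4_mid and mark2 below 0.015 m) or (horizontal distance between jar2_mid and mark4 below 0.015 m and horizontal distance between any of jar0_mid, jar1_mid, jar3_mid, jar4_mid and mark3 below 0.015 m)) and height (world z) of jar3_mid between 0.067 and 0.079 m and (horizontal distance between jar3_mid and mark0 below 0.015 m or (horizontal distance between jar3_mid and mark1 below 0.015 m and horizontal distance between any of jar0_mid, jar1_mid, jar2_mid, jar4_mid and mark0 below 0.015 m) or (horizontal distance between jar3_mid and mark2 below 0.015 m and horizontal distance between any of jar0_mid, jar1_mid, jar2_mid, jar4_mid and mark1 below 0.015 m) or (horizontal distance between jar3_mid and mark3 below 0.015 m and horizontal distance between any of jar0_mid, jar1_mid, jar2_mid, jar4_mid and mark2 below 0.015 m) or (horizontal distance between jar3_mid and mark4 below 0.015 m and horizontal distance between any of jar0_mid, jar1_mid, jar2_mid, jar4_mid and mark3 below 0.015 m)) and height (world z) of jar4_mid between 0.067 and 0.079 m and (horizontal distance between jar4_mid and mark0 below 0.015 m or (horizontal distance between jar4_mid and mark1 below 0.015 m and horizontal distance between any of jar0_mid, jar1_mid, jar2_mid, jar3_mid and mark0 below 0.015 m) or (horizontal distance between jar4_mid and mark2 below 0.015 m and horizontal distance between any of jar0_mid, jar1_mid, jar2_mid, jar3_mid and mark1 below 0.015 m) or (horizontal distance between jar4_mid and mark3 below 0.015 m and horizontal distance between any of jar0_mid, jar1_mid, jar2_mid, jar3_mid and mark2 below 0.015 m) or (horizontal distance between jar4_mid and mark4 below 0.015 m and horizontal distance between any of jar0_mid, jar1_mid, jar2_mid, jar3_mid and mark3 below 0.015 m)) and horizontal distance between reference and opening below 0.022 m and angular speed of carousel below 0.05 rad/s); the robot touches nothing.
It fails at once if a bystander (mouse, bottle, dish, slide box, beaker or lens cap) is pushed more than 30 mm from its place (distance of any of mouse, washbottle, dish, slidebox, beaker, lenscap from where it was at the start of the episode above 0.03 m).
Of jar0, jar1, jar2, jar3, jar4 only 4 to 5 are there at a start; the rules pass over those that are not, and their reading is None.
At some moment in a run one of jar0, jar1, jar2, jar3, jar4 may be knocked a few centimetres aside while the robot is not near it.
It also fails if it takes over 210 s, if anything falls off the work surface, if the arm or the gripper's body presses on something with over 40 N, if the wrist force passes 120 N, or if a joint passes its speed limit or range.

## Working session

There is one attempt and no reset: what is moved stays moved. The work goes in short steps, Python scripts to look and compute and a tool call to move; the robot and the scene stay as the last step left them, time stands still between calls to the robot, and variables do not carry over. Pictures are saved under pics/ and viewed, at most 14 in all, crops included, and the job is handed in when it is done.

Besides the shell and the picture viewer there is one more tool, called after "Emit:" in YAML: its name, and indented under it one key for each argument. move_arm: Moves the arm, as the interface text tells. Its arguments: {"type":"object","properties":{"rows":{"type":"array","items":{"type":"array","items":{"type":"number"}}},"newtons":{"type":"number"}},"required":["rows"]}

```bash
ls; mkdir -p pics; cat > h.py <<'E'
import numpy as np, cv2
from workcell import bot, vision, finder
def save(f,n): cv2.imwrite('pics/'+n,cv2.cvtColor(f['color'],cv2.COLOR_RGB2BGR))
def ray(f,r,c,z):
    "pixel row,col -> world point on plane z (mm)"
    K=np.array(f['intrinsics']);T=np.array(f['camera_from_world']);R=T[:3,:3];o=-R.T@T[:3,3]
    d=R.T@np.linalg.inv(K)@np.array([c,r,1.]);return o+d*(z-o[2])/d[2]
def cloud(f):
    K=np.array(f['intrinsics']);T=np.array(f['camera_from_world']);Z=f['range_z'].astype(float)
    v,u=np.indices(Z.shape);p=np.stack([(u-K[0,2])/K[0,0]*Z,(v-K[1,2])/K[1,1]*Z,Z],-1)
    w=(p-T[:3,3])@T[:3,:3];w[Z==0]=np.nan;return w
def proj(f,p):
    q=np.array(f['camera_from_world'])@np.append(p,1);q=np.array(f['intrinsics'])@q[:3];return q[:2]/q[2]
E
python3 - <<'E'
from h import *
f=vision.grab_frame('top');save(f,'top0.png')
g=vision.grab_frame('scene');save(g,'scene0.png')
print(bot.state()['tool_pos'],bot.state()['ee_rot'],bot.hold_point_z,bot.state()['clock'])
Z={'handle':168,'reference':80,'opening':50,'mark0':40,'mark4':40,'mark2':40,'jar0_mid':83,'guard':0,'shelf':0,'carousel':50}
for n,z in Z.items():
    for d in finder.landmark_of(f,n)[:7]:
        print(n,round(d['score'],2),np.round(d['at']),np.round(ray(f,*d['at'],z)))
E
```

```text
pics
[ 271.20522284 -590.08544219  230.47323688] [ 9.76885608e-01  2.13761207e-01 -2.11617222e-04 -7.81896943e-04] 18.700000000000003 0.1
handle 0.55 [198. 436.] [ 545. -217.  168.]
reference 0.81 [229. 395.] [ 470. -118.   80.]
opening 0.33 [222. 275.] [487. 238.  50.]
mark0 0.87 [218. 272.] [499. 247.  40.]
mark0 0.73 [217. 252.] [502. 308.  40.]
mark0 0.72 [220. 298.] [496. 169.  40.]
mark0 0.56 [219. 228.] [494. 380.  40.]
mark4 0.87 [218. 272.] [499. 247.  40.]
mark4 0.73 [217. 252.] [502. 308.  40.]
mark4 0.72 [220. 298.] [496. 169.  40.]
mark4 0.56 [219. 228.] [494. 380.  40.]
mark2 0.87 [218. 272.] [499. 247.  40.]
mark2 0.73 [217. 252.] [502. 308.  40.]
mark2 0.72 [220. 298.] [496. 169.  40.]
mark2 0.56 [219. 228.] [494. 380.  40.]
jar0_mid 0.56 [311. 435.] [ 238. -228.   83.]
jar0_mid 0.54 [238. 434.] [ 443. -231.   83.]
shelf 0.68 [223. 275.] [490. 243.   0.]
shelf 0.5 [208. 428.] [ 547. -234.    0.]
carousel 0.83 [209. 429.] [ 536. -226.   50.]
carousel 0.2 [219. 270.] [494. 254.  50.]
```

View pics/top0.png

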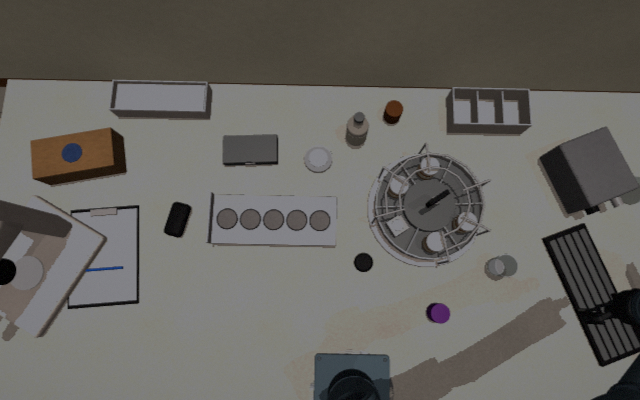

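View pics/scene0.png

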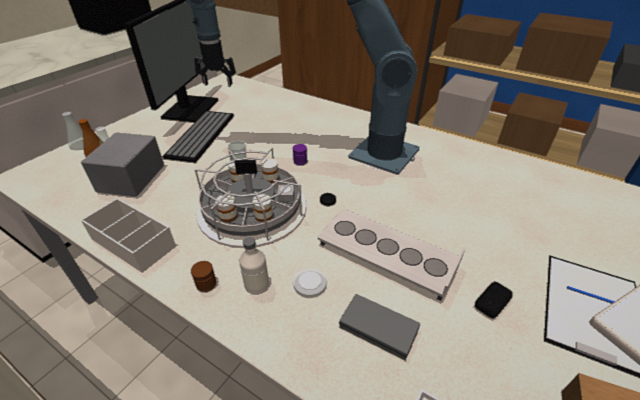

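The top picture shows the purple jar (438,313) and the brown jar (394,110), both look-alikes to leave alone. The amber jars with white caps sit in the carousel at about (430,165), (399,185), (466,222) and (435,241). The reference block is at (397,226) and the stop plate is at the left of the shelf, at (211,218). Next I'll take a close crop and measure.

```bash
python3 - <<'E'
from h import *
f=vision.grab_frame('top')
c=f['color'][140:275,355:500];cv2.imwrite('pics/crop0.png',cv2.cvtColor(cv2.resize(c,None,fx=4,fy=4,interpolation=cv2.INTER_CUBIC),cv2.COLOR_RGB2BGR))
w=cloud(f)
# shelf top
m=(abs(w[...,2]-40)<5)&(w[...,1]>20)&(w[...,1]<480)&(w[...,0]>380)&(w[...,0]<620)
P=w[m][:,:2].astype(np.float32);print('shelf',cv2.minAreaRect(P),np.median(w[m][:,2]))
# marks: grey darker pixels on the shelf
g=cv2.cvtColor(f['color'],cv2.COLOR_RGB2GRAY)
mm=(m&(g<0.8*np.median(g[m]))).astype(np.uint8)
n,l,s,ce=cv2.connectedComponentsWithStats(mm)
for i in range(1,n):
    if s[i,4]>60: print('mark',s[i],np.round(ray(f,ce[i][1],ce[i][0],40),1))
# handle top
m=(w[...,2]>178)&(w[...,2]<200)&(abs(w[...,0]-540)<80)&(abs(w[...,1]+225)<80)
if m.sum()>5: print('handle',m.sum(),cv2.minAreaRect(w[m][:,:2].astype(np.float32)),w[m].mean(0))
# guard foot
m=(abs(w[...,2]-12)<5)&(abs(w[...,0]-540)<220)&(abs(w[...,1]+225)<220)
print('foot',m.sum(),cv2.minEnclosingCircle(w[m][:,:2].astype(np.float32)))
for lo,hi,n_ in((108,124,'caps'),(75,86,'ref'),(66,77,'rim'),(129,141,'wire')):
    m=(w[...,2]>lo)&(w[...,2]<hi)&(np.hypot(w[...,0]-540,w[...,1]+225)<190)
    n,l,s,ce=cv2.connectedComponentsWithStats(m.astype(np.uint8))
    for i in range(1,n):
        if s[i,4]>25: q=w[l==i];print(n_,s[i,4],np.round(q.mean(0)),np.round(np.ptp(q,axis=0)))
K=f['intrinsics'];print(K[0][0])
E
```

```text
shelf ((496.3647155761719, 244.07618713378906), (150.8064422607422, 375.5539855957031), 0.03008953668177128) 40.19908878577916
mark [216 208  22  22 351] [495.6 385.5  40. ]
mark [239 209  22  21 345] [495.8 315.   40. ]
mark [262 209  23  21 340] [496.6 245.3  40. ]
mark [286 210  22  21 337] [495.8 174.7  40. ]
mark [309 210  22  21 347] [497.1 105.6  40. ]
handle 127 ((545.036376953125, -218.61001586914062), (13.905216217041016, 64.45234680175781), 33.50385665893555) [ 544.4605039  -217.66688795  189.05553147]
foot 1321 ((545.3836669921875, -214.90794372558594), 289.5567932128906)
caps 67 [ 661. -196.  115.] [33. 22. 12.]
caps 74 [ 665. -225.  116.] [29. 27. 11.]
caps 76 [ 636. -214.  115.] [20. 49. 12.]
caps 164 [ 593. -113.  115.] [50. 38. 12.]
caps 43 [ 584. -140.  115.] [30. 21. 12.]
caps 62 [ 501. -299.  115.] [35. 24. 12.]
caps 52 [ 505. -331.  116.] [26. 24. 11.]
caps 119 [ 479. -318.  115.] [32. 44. 11.]
caps 281 [ 432. -223.  115.] [52. 50. 14.]
ref 276 [ 482. -122.   80.] [65. 64. 10.]
rim 31 [ 696. -173.   71.] [19. 59.  9.]
rim 86 [ 660. -317.   71.] [80. 88. 10.]
rim 30 [618. -79.  71.] [58. 31. 10.]
rim 2103 [ 533. -212.   71.] [264. 269.  11.]
rim 54 [544. -66.  71.] [70. 27.  9.]
rim 81 [ 433. -323.   71.] [87. 92. 10.]
wire 1131 [ 565. -236.  137.] [343. 307.  12.]
433.4792239217618
```

View pics/crop0.png

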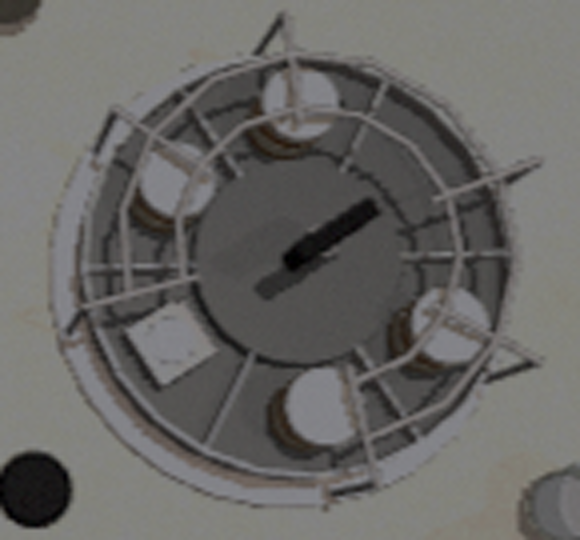

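The crop shows white-capped amber jars at about (300,105), (175,180), (450,325) and (325,405). The white reference block is at (170,340), and the bay at about (440,200) is empty. The guard's opening runs from the wire end at about (75,305) round to about (372,480). Next I'll measure the opening angle and plan the reach.

```bash
cat >> h.py <<'E'
C=np.array([545.,-217.5])
def ang(p): return np.degrees(np.arctan2(p[1]-C[1],p[0]-C[0]))
def yaw():
    x,y,z,w=bot.state()['ee_rot'];return np.degrees(np.arctan2(1-2*(x*x+z*z),2*(x*y-z*w)))
def plan(*tgts):
    "each target: x,y,z (TCP mm), heading of tool y (deg): prints turn then shift in the turned tool axes"
    s=bot.state();p=np.array(s['tool_pos']);a=yaw();print('now',np.round(p,1),'yaw',round(a,1),'gap',round(s['finger_gap'],1),'t',round(s['clock'],1))
    for x,y,z,b in tgts:
        t=(a-b+180)%360-180   # + about tool z = - in world
        d=np.array([x,y,z])-p;h=np.radians(b);ty=np.array([np.cos(h),np.sin(h)]);tx=np.array([-ty[1],ty[0]])
        print('turn %.1f (or %.1f)'%(t,t-360*np.sign(t)),'then shift m',np.round([d[:2]@tx,d[:2]@ty,-d[2]],1)/1000);p=p+d;a=b
def scan(f):
    "caps, reference block, carousel angle from a picture"
    w=cloud(f);near=np.hypot(w[...,0]-C[0],w[...,1]-C[1])
    m=(w[...,2]>74)&(w[...,2]<87)&(near>85)&(near<150)
    return w,near
E
python3 - <<'E'
from h import *
f=vision.grab_frame('top');w=cloud(f);r=np.hypot(w[...,0]-C[0],w[...,1]-C[1])
m=(abs(w[...,2]-136)<6)&(r>92)&(r<150)
q=w[m];a=np.sort(np.degrees(np.arctan2(q[:,1]-C[1],q[:,0]-C[0]))%360);d=np.diff(a);i=d.argmax();print('gap',a[i],a[i+1])
for P in [(216,374),(260,448)]:
    v=ray(f,*P,135);print(v,ang(v),np.hypot(*(v[:2]-C)))
s=bot.state()
R=np.array([[1,0],[0,1]]);x,y,z,q4=s['ee_rot'];from scipy.spatial.transform import Rotation as Ro
print(Ro.from_quat(s['ee_rot']).as_matrix().round(3),yaw())
plan((545,-217.5,235,33.4),(545,-217.5,149,33.4))
E
```

```text
gap 107.94201178515061 191.14377981326365
[497.24960384 -50.22790399 135.        ] 105.93221128248967 173.95417337969639
[ 378.89275298 -254.3603552   135.        ] -167.48840627801496 170.14788655322926
[[ 0.909  0.418  0.   ]
 [ 0.418 -0.909 -0.   ]
 [ 0.     0.    -1.   ]] -65.315354500675
now [ 271.4 -590.6  231.3] yaw -65.3 gap 85.3 t 0.7
turn -98.7 (or 261.3) then shift m [ 0.1609  0.4338 -0.0037]
turn 0.0 (or 0.0) then shift m [0.    0.    0.086]
```

Emit:
move_arm:
  rows:
    - [-1,0,0,-0.005,-9.87]
    - [-1,0,0,-0.005,-9.87]
    - [-1,0,0,0,-9.87]
    - [-1,0,0,0,-9.87]
    - [-1,0,0,0,-9.87]
    - [-1,0,0,0,-9.87]
    - [-1,0,0,0,-9.87]
    - [-1,0,0,0,-9.87]
    - [-1,0,0,0,-9.87]
    - [-1,0,0,0,-9.87]
  newtons: 40

```text
clock: 1.95
tool_pos: [271.3, -590.7, 241.3]
ee_rot: [0.472, 0.882, -0.0, -0.0]
wrist_force: [0.3, 0.1, -0.6]
finger_gap: 85.4
grasp_force: 0.0
```

Emit:
move_arm:
  rows:
    - [-1,0.0161,0.0434,0,0]
    - [-1,0.0161,0.0434,0,0]
    - [-1,0.0161,0.0434,0,0]
    - [-1,0.0161,0.0434,0,0]
    - [-1,0.0161,0.0434,0,0]
    - [-1,0.0161,0.0434,0,0]
    - [-1,0.0161,0.0434,0,0]
    - [-1,0.0161,0.0434,0,0]
    - [-1,0.0161,0.0434,0,0]
    - [-1,0.0161,0.0434,0,0]
    - [-1,0,0,0,0]
    - [-1,0,0,0,0]

```text
clock: 3.45
tool_pos: [544.8, -218.1, 241.1]
ee_rot: [0.474, 0.88, -0.0, -0.0]
wrist_force: [0.4, -0.4, -0.1]
finger_gap: 84.9
grasp_force: 0.0
```

```bash
python3 - <<'E'
from h import *
print(np.round(bot.state()['joints'],2))
plan((545,-217.5,149,33.4))
E
```

```text
[ 0.68  0.47 -0.51  1.68  0.26  1.06  0.67]
now [ 544.8 -218.1  241.1] yaw 33.4 gap 84.9 t 3.5
turn -0.0 (or 360.0) then shift m [0.0004 0.0005 0.0921]
```

Emit:
move_arm:
  rows:
    - [-1,0,0.0005,0.03,0]
    - [-1,0,0,0.03,0]
    - [-1,0,0,0.03,0]
    - [-1,0,0,0,0]
    - [0.3,0,0,0,0]
    - [0.6,0,0,0,0]
    - [1,0,0,0,0]
    - [1,0,0,0,0]
    - [1,0,0,0,0]
    - [1,0,0,0,0]
    - [1,0,0,0,0]
    - [1,0,0,0,0]

```text
clock: 4.95
tool_pos: [543.9, -218.6, 151.9]
ee_rot: [0.475, 0.88, -0.002, -0.001]
wrist_force: [-7.8, -3.2, 8.4]
finger_gap: 13.6
grasp_force: 41.8
```

Emit:
move_arm:
  rows:
    - [1,0,0,0,4]
    - [1,0,0,0,5]
    - [1,0,0,0,5]
    - [1,0,0,0,5]
    - [1,0,0,0,5]
    - [1,0,0,0,5]
    - [1,0,0,0,5]
    - [1,0,0,0,0]
    - [1,0,0,0,0]

```text
clock: 6.08
tool_pos: [546.0, -218.0, 151.9]
ee_rot: [0.71, 0.704, -0.0, 0.001]
wrist_force: [0.1, -3.2, 5.4]
finger_gap: 13.8
grasp_force: 41.4
```

Emit:
move_arm:
  rows:
    - [-1,0,0,0,0]
    - [-1,0,0,0,0]
    - [-1,0,0,0,0]
    - [-1,0,0,-0.03,0]
    - [-1,0,0,-0.04,0]
    - [-1,0,0,-0.04,0]
    - [-1,0.02,-0.033,0,0]
    - [-1,0.02,-0.033,0,0]
    - [-1,0.02,-0.033,0,0]
    - [-1,0,0,0,0]
    - [-1,0,0,0,0]

```text
clock: 7.45
tool_pos: [448.0, -156.3, 261.6]
ee_rot: [0.711, 0.703, 0.0, 0.001]
wrist_force: [1.0, 0.2, -0.5]
finger_gap: 85.3
grasp_force: 0.0
```

```bash
cat >> h.py <<'E'
def caps(f,zt=116,c=(446,-159),rad=75):
    "cap tops near c: white blob; centre by enclosing circle of depth points at zt"
    w=cloud(f);m=(abs(w[...,2]-zt)<6)&(np.hypot(w[...,0]-c[0],w[...,1]-c[1])<rad)
    n,l,s,ce=cv2.connectedComponentsWithStats(m.astype(np.uint8))
    for i in range(1,n):
        if s[i,4]>60:
            q=w[l==i];(a,b),r=cv2.minEnclosingCircle(q[:,:2].astype(np.float32));print('blob',s[i,4],np.round([a,b,r],1),'mean',np.round(q.mean(0),1),'ang',round(ang((a,b)),1))
E
python3 - <<'E'
from h import *
f=vision.grab_frame('wrist');save(f,'w1.png');caps(f,rad=90)
g=vision.grab_frame('top');save(g,'t1.png');caps(g,rad=90)
plan((446,-159,76,0))
E
```

```text
blob 2943 [ 449.2 -163.7   27.9] mean [ 449.3 -162.8  116.4] ang 150.7
blob 150 [ 448.3 -247.9   12.6] mean [ 448.  -246.7  114.4] ang -162.6
blob 276 [ 447.8 -161.2   27.6] mean [ 447.8 -159.5  115.5] ang 149.9
now [ 448.2 -156.5  261.3] yaw -0.6 gap 85.3 t 7.5
turn -0.6 (or 359.4) then shift m [-0.0025 -0.0022  0.1853]
```

View pics/w1.png

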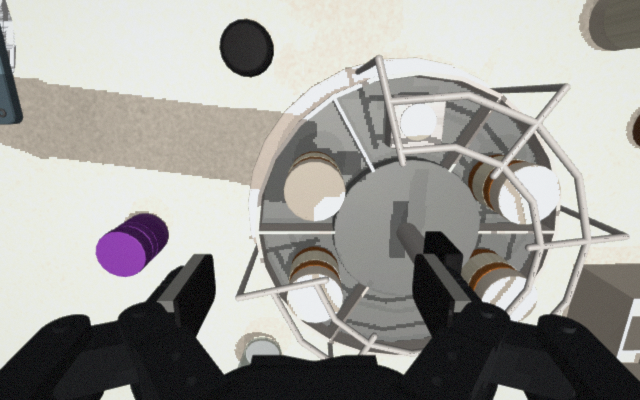

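The wrist view shows the jar in the opening at (315,190), clear of the wires. The wires end at about (345,95) and (240,295). I'll descend and grip it.

Emit:
move_arm:
  rows:
    - [-1,-0.0055,0,0.03,0]
    - [-1,0,0,0.04,0]
    - [-1,0,0,0.04,0]
    - [-1,0,0,0.04,0]
    - [-1,0,0,0.031,0]
    - [-1,0,0,0,0]
    - [0.2,0,0,0,0]
    - [1,0,0,0,0]
    - [1,0,0,0,0]
    - [1,0,0,0,0]
    - [1,0,0,0,0]
    - [1,0,0,0,0]

```text
clock: 9.05
tool_pos: [448.5, -162.0, 81.8]
ee_rot: [0.711, 0.703, 0.001, 0.001]
wrist_force: [0.1, 0.6, 6.4]
finger_gap: 55.1
grasp_force: 42.1
```

Emit:
move_arm:
  rows:
    - [1,0,0,-0.02,0]
    - [1,0,0,-0.04,0]
    - [1,0,0,-0.04,0]
    - [1,0,0,-0.03,0]
    - [1,0,0,0,0]

```text
clock: 9.68
tool_pos: [448.9, -162.2, 213.0]
ee_rot: [0.711, 0.703, 0.001, 0.003]
wrist_force: [-0.0, -0.7, -1.0]
finger_gap: 55.1
grasp_force: 42.8
```

```bash
python3 - <<'E'
from h import *
g=vision.grab_frame('wrist');save(g,'w2.png')
plan((495.5,385,212,0),(495.5,385,70,0))
print(np.round(bot.state()['joints'],2))
E
```

```text
now [ 447.7 -161.9  211.3] yaw -0.6 gap 55.1 t 9.7
turn -0.6 (or 359.4) then shift m [ 0.5469  0.0478 -0.0007]
turn 0.0 (or 0.0) then shift m [0.    0.    0.142]
[ 0.6   0.3  -0.41  1.99  0.15  0.88  0.1 ]
```

View pics/w2.png

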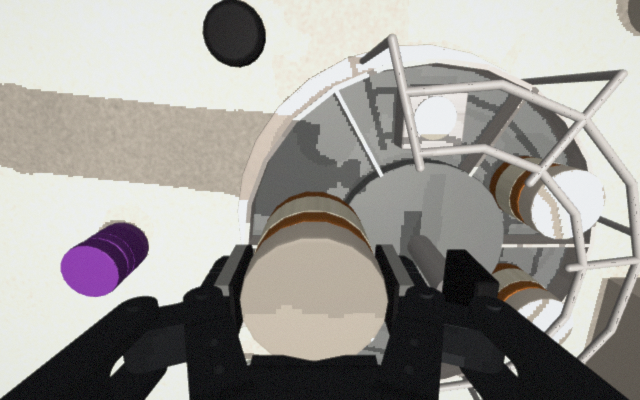

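The jar is held, with its cap at (315,290) between the fingers. I'll carry it to mark 0.

Emit:
move_arm:
  rows:
    - [1,0.025,0.002,0,-0.6]
    - [1,0.048,0.004,0,0]
    - [1,0.05,0.0045,0,0]
    - [1,0.05,0.0045,0,0]
    - [1,0.05,0.0045,0,0]
    - [1,0.05,0.0045,0,0]
    - [1,0.05,0.0045,0,0]
    - [1,0.05,0.0045,0,0]
    - [1,0.05,0.0045,0,0]
    - [1,0.05,0.0045,0,0]
    - [1,0.048,0.004,0,0]
    - [1,0.025,0.002,0,0]

```text
clock: 11.22
tool_pos: [494.0, 387.1, 208.5]
ee_rot: [0.706, 0.708, -0.001, -0.001]
wrist_force: [0.7, -0.8, -0.4]
finger_gap: 54.9
grasp_force: 42.8
```

Emit:
move_arm:
  rows:
    - [1,0,0,0.04,0]
    - [1,0,0,0.04,0]
    - [1,0,0,0.03,0]
    - [1,0,0,0.015,0]
    - [1,0,0,0,0]

```text
clock: 11.85
tool_pos: [494.8, 383.8, 84.0]
ee_rot: [0.707, 0.707, -0.001, -0.0]
wrist_force: [-0.7, 0.7, -0.8]
finger_gap: 55.2
grasp_force: 42.8
```

```bash
python3 - <<'E'
from h import *
plan((495.5,385,73,0))
print(np.round(bot.state()['joints'],2))
E
```

```text
now [494.8 383.8  84. ] yaw 0.0 gap 55.2 t 11.8
turn 0.0 (or -360.0) then shift m [0.0012 0.0007 0.011 ]
[-0.4   0.73 -0.48  1.68  0.43  0.84 -1.06]
```

Emit:
move_arm:
  rows:
    - [1,0.0012,0.0007,0.006,0]
    - [1,0,0,0.0045,0]
    - [1,0,0,0,0]
    - [0.5,0,0,0,0]
    - [0,0,0,0,0]
    - [-0.5,0,0,0,0]
    - [-1,0,0,0,0]
    - [-1,0,0,0,0]
    - [-1,0,0,-0.04,0]
    - [-1,0,0,-0.06,0]
    - [-1,0,0,-0.06,0]
    - [-1,0,0,-0.01,0]

```text
clock: 13.35
tool_pos: [498.0, 387.7, 249.8]
ee_rot: [0.707, 0.707, 0.004, 0.0]
wrist_force: [-0.1, -0.1, -1.0]
finger_gap: 85.7
grasp_force: 0.0
```

```bash
cat >> h.py <<'E'
def carousel(f):
    w=cloud(f);r=np.hypot(w[...,0]-C[0],w[...,1]-C[1])
    m=(w[...,2]>176)&(w[...,2]<200)&(r<40)
    if m.sum()>20: print('handle',m.sum(),cv2.minAreaRect(w[m][:,:2].astype(np.float32)))
    m=(w[...,2]>76)&(w[...,2]<85)&(r>90)&(r<145)
    if m.sum()>20: q=w[m];print('ref',m.sum(),np.round(q.mean(0)),round(ang(q.mean(0)),1))
E
python3 - <<'E'
from h import *
g=vision.grab_frame('top');carousel(g);caps(g,c=C,rad=160);print('shelf');caps(g,zt=106,c=(496,385),rad=50)
plan((545,-217.5,241,0),(545,-217.5,151,0))
E
```

```text
handle 144 ((544.9628295898438, -218.42022705078125), (63.94270324707031, 14.825483322143555), 87.31043243408203)
ref 243 [ 546. -119.   80.] 89.4
blob 171 [ 641.5 -166.6   28.9] mean [ 647.3 -161.7  115.6] ang 27.8
blob 141 [ 640.3 -275.7   27.8] mean [ 648.8 -280.1  115.8] ang -31.4
blob 104 [ 631.  -269.3   25. ] mean [ 624.5 -266.6  115.6] ang -31.1
blob 73 [ 625.4 -174.3   20.7] mean [ 624.4 -175.8  115.3] ang 28.3
blob 186 [ 443.9 -274.9   27.1] mean [ 442.3 -274.3  115.4] ang -150.4
shelf
now [497.6 386.9 248.5] yaw -0.0 gap 85.5 t 13.4
turn -0.0 (or 360.0) then shift m [-0.6044  0.0474  0.0075]
turn 0.0 (or 0.0) then shift m [0.   0.   0.09]
```

Emit:
move_arm:
  rows:
    - [-1,-0.026,0.002,0,0]
    - [-1,-0.054,0.0042,0,0]
    - [-1,-0.056,0.0044,0,0]
    - [-1,-0.056,0.0044,0,0]
    - [-1,-0.056,0.0044,0,0]
    - [-1,-0.056,0.0044,0,0]
    - [-1,-0.056,0.0044,0,0]
    - [-1,-0.056,0.0044,0,0]
    - [-1,-0.056,0.0044,0,0.5]
    - [-1,-0.056,0.0044,0,0.5]
    - [-1,-0.051,0.004,0.004,0.5]
    - [-1,-0.025,0.002,0.004,0]

```text
clock: 14.9
tool_pos: [539.9, -222.3, 234.6]
ee_rot: [0.718, 0.696, -0.001, -0.001]
wrist_force: [0.3, 0.4, 0.7]
finger_gap: 85.7
grasp_force: 0.0
```

Emit:
move_arm:
  rows:
    - [-1,0,0,0,0]
    - [-1,0,0,0,0]

```text
clock: 15.15
tool_pos: [541.2, -216.8, 235.9]
ee_rot: [0.716, 0.698, 0.0, -0.001]
wrist_force: [0.8, 0.8, 0.3]
finger_gap: 85.5
grasp_force: 0.0
```

```bash
python3 - <<'E'
from h import *
plan((545,-218,152,-1.5))
E
```

```text
now [ 541.2 -216.8  235.9] yaw -1.4 gap 85.5 t 15.2
turn 0.1 (or -359.9) then shift m [-0.0011  0.0038  0.0839]
```

Emit:
move_arm:
  rows:
    - [-1,-0.001,0.0038,0.024,0]
    - [-1,0,0,0.03,0]
    - [-1,0,0,0.03,0]
    - [-1,0,0,0,0]
    - [0.3,0,0,0,0]
    - [0.6,0,0,0,0]
    - [1,0,0,0,0]
    - [1,0,0,0,0]
    - [1,0,0,0,0]
    - [1,0,0,0,0]
    - [1,0,0,0,0]

```text
clock: 16.52
tool_pos: [546.0, -219.8, 153.4]
ee_rot: [0.716, 0.698, 0.0, 0.001]
wrist_force: [1.4, -0.5, 5.9]
finger_gap: 13.1
grasp_force: 40.0
```

Emit:
move_arm:
  rows:
    - [1,0,0,0,4]
    - [1,0,0,0,7]
    - [1,0,0,0,7]
    - [1,0,0,0,7]
    - [1,0,0,0,7]
    - [1,0,0,0,7]
    - [1,0,0,0,7]
    - [1,0,0,0,7]
    - [1,0,0,0,4]
    - [1,0,0,0,3]
    - [1,0,0,0,0]
    - [1,0,0,0,0]

```text
clock: 18.02
tool_pos: [547.6, -220.7, 153.4]
ee_rot: [0.969, 0.246, 0.002, 0.001]
wrist_force: [6.9, -3.6, -1.0]
finger_gap: 13.8
grasp_force: 39.4
```

Emit:
move_arm:
  rows:
    - [0.5,0,0,0,0]
    - [0,0,0,0,0]
    - [-1,0,0,0,0]
    - [-1,0,0,0,0]
    - [-1,0,0,0,0]
    - [-1,0,0,-0.03,-5]
    - [-1,0,0,-0.04,-9]
    - [-1,0,0,-0.04,-9]
    - [-1,0,0,0,-9]
    - [-1,0,0,0,-9]
    - [-1,0,0,0,-9]
    - [-1,0,0,0,-9]

```text
clock: 19.52
tool_pos: [545.2, -219.6, 262.8]
ee_rot: [0.721, 0.693, -0.0, -0.0]
wrist_force: [0.4, 0.2, 0.6]
finger_gap: 85.2
grasp_force: 0.0
```

```bash
python3 - <<'E'
from h import *
g=vision.grab_frame('top');carousel(g);caps(g)
g=vision.grab_frame('wrist');caps(g)
plan((447,-160,250,-2),(447,-160,81,0))
E
```

```text
handle 136 ((544.9367065429688, -218.63681030273438), (62.343833923339844, 15.298752784729004), 29.02182960510254)
ref 252 [ 626. -170.   80.] 30.2
blob 304 [ 452.6 -158.1   28. ] mean [ 452.3 -157.7  115.6] ang 147.3
blob 3535 [ 454.1 -160.6   27.9] mean [ 454.8 -159.9  116.3] ang 148.0
now [ 545.2 -219.6  262.7] yaw -2.5 gap 85.5 t 19.6
turn -0.5 (or 359.5) then shift m [ 0.0562 -0.1002  0.0127]
turn -2.0 (or 358.0) then shift m [0.    0.    0.169]
```

Emit:
move_arm:
  rows:
    - [-1,0,0,0,-2.5]
    - [-1,0.02,-0.03,0,0]
    - [-1,0.02,-0.032,0,0]
    - [-1,0.02,-0.03,0,0]
    - [-1,0,0,0,0]
    - [-1,0,0,0.03,0]
    - [-1,0,0,0.04,0]
    - [-1,0,0,0.04,0]
    - [-1,0,0,0.03,0]
    - [-1,0,0,0,0]
    - [-1,0,0,0,0]

```text
clock: 21.0
tool_pos: [454.5, -160.0, 123.8]
ee_rot: [0.708, 0.707, 0.0, 0.001]
wrist_force: [0.6, 0.6, -0.7]
finger_gap: 85.9
grasp_force: 0.0
```

```bash
python3 - <<'E'
from h import *
plan((453.3,-159.3,81,0))
E
```

```text
now [ 454.5 -160.   123.8] yaw -0.1 gap 85.9 t 21.0
turn -0.1 (or 359.9) then shift m [ 0.0007 -0.0012  0.0428]
```

Emit:
move_arm:
  rows:
    - [-1,0.0005,-0.001,0.022,0]
    - [-1,0,0,0.021,0]
    - [-1,0,0,0,0]
    - [0.2,0,0,0,0]
    - [1,0,0,0,0]
    - [1,0,0,0,0]
    - [1,0,0,0,0]
    - [1,0,0,0,0]
    - [1,0,0,0,0]
    - [1,0,0,-0.02,0]
    - [1,0,0,-0.04,0]
    - [1,0,0,-0.04,0]

```text
clock: 22.5
tool_pos: [452.1, -159.0, 181.4]
ee_rot: [0.707, 0.707, 0.0, -0.0]
wrist_force: [0.2, -0.9, -1.4]
finger_gap: 55.2
grasp_force: 42.9
```

Emit:
move_arm:
  rows:
    - [1,0,0,-0.03,0]
    - [1,0,0,0,0]
    - [1,0.027,0.0025,0,0]
    - [1,0.052,0.0047,0,0]
    - [1,0.053,0.0048,0,0]
    - [1,0.053,0.0048,0,0]
    - [1,0.053,0.0048,0,0]
    - [1,0.053,0.0048,0,0]
    - [1,0.053,0.0048,0,0]
    - [1,0.053,0.0048,0,0]
    - [1,0.05,0.0045,0,0]
    - [1,0.027,0.002,0,0]

```text
clock: 24.0
tool_pos: [493.6, 317.8, 208.5]
ee_rot: [0.706, 0.708, -0.0, -0.001]
wrist_force: [1.0, -1.4, -0.8]
finger_gap: 55.1
grasp_force: 43.0
```

Emit:
move_arm:
  rows:
    - [1,0,0,0,0]
    - [1,0,0,0.04,0]
    - [1,0,0,0.04,0]
    - [1,0,0,0.025,0]
    - [1,0,0,0.01,0]
    - [1,0,0,0,0]

```text
clock: 24.75
tool_pos: [494.8, 314.0, 94.3]
ee_rot: [0.707, 0.707, -0.001, 0.0]
wrist_force: [0.3, -0.2, -0.7]
finger_gap: 55.1
grasp_force: 43.0
```

```bash
python3 - <<'E'
from h import *
plan((496,315,73,0))
E
```

```text
now [494.8 314.   94.3] yaw -0.1 gap 55.1 t 24.8
turn -0.1 (or 359.9) then shift m [0.001  0.0012 0.0213]
```

Emit:
move_arm:
  rows:
    - [1,0.001,0.0012,0.011,0]
    - [1,0,0,0.01,0]
    - [1,0,0,0,0]
    - [0.5,0,0,0,0]
    - [0,0,0,0,0]
    - [-0.5,0,0,0,0]
    - [-1,0,0,0,0]
    - [-1,0,0,0,0]
    - [-1,0,0,-0.04,0]
    - [-1,0,0,-0.06,0]
    - [-1,0,0,-0.06,0]
    - [-1,0,0,-0.01,0]

```text
clock: 26.25
tool_pos: [498.0, 317.7, 248.5]
ee_rot: [0.707, 0.707, 0.004, 0.001]
wrist_force: [1.1, 0.6, -0.0]
finger_gap: 85.9
grasp_force: 0.0
```

```bash
python3 - <<'E'
from h import *
g=vision.grab_frame('top');carousel(g);caps(g,c=C,rad=160)
f=vision.grab_frame('wrist');print('shelf');caps(f,zt=106,c=(496,350),rad=120)
plan((545,-218,241,0),(545,-217.5,151,0))
E
```

```text
handle 149 ((544.9232177734375, -218.69650268554688), (63.108821868896484, 14.940552711486816), 27.994672775268555)
ref 226 [ 636. -174.   80.] 25.7
blob 129 [ 639.7 -277.9   26.8] mean [ 646.7 -282.8  115.5] ang -32.5
blob 106 [ 630.3 -271.6   25. ] mean [ 623.3 -268.2  115.7] ang -32.3
blob 94 [ 544.1 -313.8   23.9] mean [ 542.9 -310.6  115.1] ang -90.5
blob 160 [ 541.9 -330.6   27.8] mean [ 540.8 -338.   115.3] ang -91.6
shelf
blob 3694 [497.1 383.3  27.9] mean [497.1 384.  106.4] ang 94.6
blob 3053 [496.8 315.   27.9] mean [496.8 315.9 106.4] ang 95.2
now [496.7 316.2 245. ] yaw -0.0 gap 85.2 t 26.4
turn -0.0 (or 360.0) then shift m [-0.5342  0.0483  0.004 ]
turn 0.0 (or 0.0) then shift m [0.0005 0.     0.09  ]
```

Emit:
move_arm:
  rows:
    - [-1,-0.026,0.0024,0,0]
    - [-1,-0.048,0.0043,0,0]
    - [-1,-0.05,0.0045,0,0]
    - [-1,-0.05,0.0045,0,0]
    - [-1,-0.05,0.0045,0,0]
    - [-1,-0.05,0.0045,0,0]
    - [-1,-0.05,0.0045,0,0]
    - [-1,-0.05,0.0045,0,0]
    - [-1,-0.05,0.0045,0,0]
    - [-1,-0.05,0.0045,0,0]
    - [-1,-0.04,0.0036,0,0]
    - [-1,-0.02,0.0018,0,0]

```text
clock: 27.85
tool_pos: [542.7, -220.4, 241.5]
ee_rot: [0.708, 0.706, -0.001, -0.001]
wrist_force: [-0.4, 0.3, -0.4]
finger_gap: 85.1
grasp_force: 0.0
```

Emit:
move_arm:
  rows:
    - [-1,0,0,0,-9.9]
    - [-1,0,0,0,-9.9]
    - [-1,0,0,0,-9.9]
    - [-1,0,0,0,-9.9]
    - [-1,0,0,0,-9.9]
    - [-1,0,0,0,-9.9]
    - [-1,0,0,0,-9.9]
    - [-1,0,0,0,-9.9]
    - [-1,0,0,0,-9.9]
    - [-1,0,0,0,-9.9]
    - [-1,0,0,0,-9.9]
    - [-1,0,0,0,-9.9]

```text
clock: 29.35
tool_pos: [543.8, -216.5, 242.7]
ee_rot: [-0.252, 0.968, 0.001, -0.001]
wrist_force: [0.7, -0.0, 0.2]
finger_gap: 85.4
grasp_force: 0.0
```

Emit:
move_arm:
  rows:
    - [-1,0,0,0,0]
    - [-1,0,0,0,0]

```text
clock: 29.6
tool_pos: [544.0, -217.4, 243.3]
ee_rot: [-0.247, 0.969, 0.0, -0.0]
wrist_force: [-0.3, -0.0, -0.2]
finger_gap: 85.5
grasp_force: 0.0
```

```bash
python3 - <<'E'
from h import *
plan((545,-218,152,118.5));print(np.round(bot.state()['joints'],2))
E
```

```text
now [ 544.  -217.4  243.3] yaw 118.7 gap 85.5 t 29.6
turn 0.2 (or -359.8) then shift m [-0.0006 -0.001   0.0913]
[ 0.91  0.55 -0.84  1.67  0.45  1.13  2.01]
```

Grip the bar and turn the carousel −120°.

Emit:
move_arm:
  rows:
    - [-1,-0.0006,-0.001,0.03,0]
    - [-1,0,0,0.03,0]
    - [-1,0,0,0.03,0]
    - [-1,0,0,0,0]
    - [0.3,0,0,0,0]
    - [0.6,0,0,0,0]
    - [1,0,0,0,0]
    - [1,0,0,0,0]
    - [1,0,0,0,0]
    - [1,0,0,0,0]
    - [1,0,0,0,0]

```text
clock: 30.98
tool_pos: [546.7, -221.2, 154.7]
ee_rot: [-0.248, 0.969, -0.002, 0.001]
wrist_force: [4.2, -5.3, -0.9]
finger_gap: 13.3
grasp_force: 42.0
```

Emit:
move_arm:
  rows:
    - [1,0,0,0,4]
    - [1,0,0,0,6]
    - [1,0,0,0,6]
    - [1,0,0,0,6]
    - [1,0,0,0,6]
    - [1,0,0,0,6]
    - [1,0,0,0,6]
    - [1,0,0,0,6]
    - [1,0,0,0,6]
    - [1,0,0,0,6]
    - [1,0,0,0,6]

```text
clock: 32.35
tool_pos: [546.7, -222.0, 154.6]
ee_rot: [0.305, 0.952, -0.001, 0.003]
wrist_force: [4.7, -7.9, -2.6]
finger_gap: 13.7
grasp_force: 41.9
```

Emit:
move_arm:
  rows:
    - [1,0,0,0,6]
    - [1,0,0,0,6]
    - [1,0,0,0,6]
    - [1,0,0,0,6]
    - [1,0,0,0,6]
    - [1,0,0,0,6]
    - [1,0,0,0,6]
    - [1,0,0,0,6]
    - [1,0,0,0,5]
    - [1,0,0,0,3]
    - [1,0,0,0,0]
    - [1,0,0,0,0]

```text
clock: 33.85
tool_pos: [546.0, -222.4, 154.6]
ee_rot: [0.716, 0.699, -0.0, 0.003]
wrist_force: [4.0, -8.8, -1.5]
finger_gap: 13.4
grasp_force: 42.1
```

```bash
python3 - <<'E'
from h import *
plan((545,-218,152,-1.5));print(np.round(bot.state()['joints'],2))
g=vision.grab_frame('wrist');save(g,'w5.png');carousel(g);caps(g,rad=90)
E
```

```text
now [ 546.  -222.4  154.6] yaw -1.4 gap 13.4 t 33.9
turn 0.1 (or -359.9) then shift m [ 0.0044 -0.0011  0.0026]
[ 0.52  0.54 -0.29  1.76  0.2   0.87  0.12]
handle 8215 ((543.1091918945312, -215.0592041015625), (54.12255859375, 56.08073425292969), 51.76493453979492)
ref 634 [ 505. -270.   81.] -127.6
blob 8941 [ 454.1 -163.4   28.2] mean [ 455.3 -162.5  116.3] ang 149.2
blob 422 [ 450.8 -247.3   14.4] mean [ 451.5 -245.8  114.7] ang -162.5
```

Emit:
move_arm:
  rows:
    - [0.5,0,0,0,0]
    - [0,0,0,0,0]
    - [-1,0,0,0,0]
    - [-1,0,0,0,0]
    - [-1,0,0,0,0]
    - [-1,0,0,-0.03,0]
    - [-1,0,0,-0.04,0]
    - [-1,0,0,-0.03,-1.4]
    - [-1,0.02,-0.03,0,0]
    - [-1,0.02,-0.031,0,0]
    - [-1,0.02,-0.03,0,0]
    - [-1,0,0,0,0]

```text
clock: 35.4
tool_pos: [452.2, -157.8, 253.9]
ee_rot: [0.705, 0.709, -0.001, -0.0]
wrist_force: [0.5, -1.0, -0.1]
finger_gap: 85.1
grasp_force: 0.0
```

```bash
python3 - <<'E'
from h import *
g=vision.grab_frame('wrist');caps(g,rad=90)
plan((454,-162,81,0))
E
```

```text
blob 3107 [ 453.9 -163.4   27.8] mean [ 453.9 -162.3  116.4] ang 149.3
blob 191 [ 450.2 -247.6   13.8] mean [ 449.9 -246.   114.7] ang -162.4
now [ 453.6 -158.8  254.1] yaw 0.2 gap 85.2 t 35.5
turn 0.2 (or -359.8) then shift m [-0.0032  0.0004  0.1731]
```

Emit:
move_arm:
  rows:
    - [-1,-0.0035,0,0.03,0]
    - [-1,0,0,0.04,0]
    - [-1,0,0,0.04,0]
    - [-1,0,0,0.04,0]
    - [-1,0,0,0.023,0]
    - [-1,0,0,0,0]
    - [0.2,0,0,0,0]
    - [1,0,0,0,0]
    - [1,0,0,0,0]
    - [1,0,0,0,0]
    - [1,0,0,0,0]
    - [1,0,0,0,0]

```text
clock: 36.95
tool_pos: [455.0, -162.9, 82.1]
ee_rot: [0.706, 0.708, 0.0, 0.001]
wrist_force: [-0.8, -0.6, 6.7]
finger_gap: 55.0
grasp_force: 42.4
```

Emit:
move_arm:
  rows:
    - [1,0,0,-0.02,0]
    - [1,0,0,-0.04,0]
    - [1,0,0,-0.04,0]
    - [1,0,0,-0.03,0]
    - [1,0.03,0.003,0,0]
    - [1,0.05,0.005,0,0]
    - [1,0.05,0.005,0,0]
    - [1,0.05,0.0053,0,0]
    - [1,0.05,0.0053,0,0]
    - [1,0.05,0.0053,0,0]
    - [1,0.05,0.005,0,0]
    - [1,0.05,0.005,0,0]

```text
clock: 38.45
tool_pos: [491.8, 219.0, 211.3]
ee_rot: [0.706, 0.708, 0.0, 0.0]
wrist_force: [1.1, -0.2, -1.7]
finger_gap: 55.2
grasp_force: 42.8
```

Emit:
move_arm:
  rows:
    - [1,0.026,0.0035,0,0]
    - [1,0,0,0,0]
    - [1,0,0,0.04,0]
    - [1,0,0,0.04,0]
    - [1,0,0,0.025,0]
    - [1,0,0,0.01,0]
    - [1,0,0,0,0]

```text
clock: 39.33
tool_pos: [495.2, 242.8, 95.9]
ee_rot: [0.706, 0.708, -0.0, 0.0]
wrist_force: [0.0, -0.0, -1.6]
finger_gap: 55.3
grasp_force: 42.8
```

```bash
python3 - <<'E'
from h import *
plan((496.6,245,73,0))
E
```

```text
now [495.2 242.8  95.9] yaw 0.1 gap 55.3 t 39.3
turn 0.1 (or -359.9) then shift m [0.0022 0.0014 0.0229]
```

Emit:
move_arm:
  rows:
    - [1,0.002,0.0014,0.011,0]
    - [1,0,0,0.0115,0]
    - [1,0,0,0,0]
    - [0.5,0,0,0,0]
    - [0,0,0,0,0]
    - [-0.5,0,0,0,0]
    - [-1,0,0,0,0]
    - [-1,0,0,0,0]
    - [-1,0,0,-0.04,0]
    - [-1,0,0,-0.06,0]
    - [-1,0,0,-0.06,0]
    - [-1,0,0,-0.01,0]

```text
clock: 40.83
tool_pos: [498.5, 247.2, 247.8]
ee_rot: [0.706, 0.708, 0.004, 0.001]
wrist_force: [0.0, 0.5, -0.6]
finger_gap: 85.4
grasp_force: 0.0
```

```bash
python3 - <<'E'
from h import *
g=vision.grab_frame('top');carousel(g);caps(g,c=C,rad=160)
f=vision.grab_frame('wrist');print('shelf');caps(f,zt=106,c=(496,315),rad=120)
plan((545,-218,241,0),(545,-217.5,151,0))
E
```

```text
handle 144 ((545.3917846679688, -218.9498291015625), (64.41983032226562, 15.124597549438477), 89.0727767944336)
ref 243 [ 535. -327.   80.] -95.2
blob 180 [ 445.3 -273.4   26.2] mean [ 442.5 -273.9  115.6] ang -150.7
shelf
blob 3041 [497.1 382.9  27.8] mean [497.2 375.1 106.3] ang 94.6
blob 3739 [496.8 314.7  27.9] mean [496.9 315.3 106.4] ang 95.2
blob 3081 [496.8 245.   27.9] mean [496.9 246.1 106.4] ang 95.9
now [497.1 245.8 244.4] yaw 0.2 gap 85.4 t 40.9
turn 0.2 (or -359.8) then shift m [-0.4638  0.0479  0.0034]
turn 0.0 (or 0.0) then shift m [0.0005 0.     0.09  ]
```

Emit:
move_arm:
  rows:
    - [-1,-0.024,0.0024,0,0]
    - [-1,-0.044,0.0045,0,0]
    - [-1,-0.045,0.0047,0,0]
    - [-1,-0.045,0.0047,0,0]
    - [-1,-0.045,0.0047,0,0]
    - [-1,-0.045,0.0047,0,0]
    - [-1,-0.045,0.0047,0,0]
    - [-1,-0.045,0.0047,0,0]
    - [-1,-0.045,0.0047,0,0]
    - [-1,-0.045,0.0047,0,1]
    - [-1,-0.036,0.0036,0,0]
    - [-1,0,0,0,0]

```text
clock: 42.42
tool_pos: [543.5, -221.9, 240.6]
ee_rot: [0.714, 0.7, -0.002, -0.001]
wrist_force: [-0.2, 0.8, -0.2]
finger_gap: 85.2
grasp_force: 0.0
```

Emit:
move_arm:
  rows:
    - [-1,0,0,0,0]

```text
clock: 42.55
tool_pos: [544.6, -217.1, 241.6]
ee_rot: [0.712, 0.702, -0.0, -0.002]
wrist_force: [0.1, -0.3, -0.4]
finger_gap: 85.4
grasp_force: 0.0
```

```bash
python3 - <<'E'
from h import *
plan((545,-218.5,152,-1))
E
```

```text
now [ 544.6 -217.1  241.6] yaw -0.8 gap 85.4 t 42.5
turn 0.2 (or -359.8) then shift m [-0.0014  0.0004  0.0896]
```

Emit:
move_arm:
  rows:
    - [-1,-0.001,0.0005,0.03,0]
    - [-1,0,0,0.03,0]
    - [-1,0,0,0.03,0]
    - [-1,0,0,0,0]
    - [0.3,0,0,0,0]
    - [0.6,0,0,0,0]
    - [1,0,0,0,0]
    - [1,0,0,0,0]
    - [1,0,0,0,0]
    - [1,0,0,0,0]
    - [1,0,0,0,0]

```text
clock: 43.92
tool_pos: [546.0, -219.4, 153.9]
ee_rot: [0.712, 0.702, -0.0, 0.0]
wrist_force: [-2.1, 0.2, 5.9]
finger_gap: 13.5
grasp_force: 39.8
```

Emit:
move_arm:
  rows:
    - [1,0,0,0,4]
    - [1,0,0,0,7]
    - [1,0,0,0,7]
    - [1,0,0,0,7]
    - [1,0,0,0,7]
    - [1,0,0,0,7]
    - [1,0,0,0,7]
    - [1,0,0,0,7]
    - [1,0,0,0,4]
    - [1,0,0,0,3]
    - [1,0,0,0,0]
    - [1,0,0,0,0]

```text
clock: 45.42
tool_pos: [548.0, -220.5, 153.9]
ee_rot: [0.968, 0.252, 0.002, 0.002]
wrist_force: [5.7, -4.2, -0.8]
finger_gap: 13.3
grasp_force: 39.3
```

Emit:
move_arm:
  rows:
    - [0.5,0,0,0,0]
    - [0,0,0,0,0]
    - [-1,0,0,0,0]
    - [-1,0,0,0,0]
    - [-1,0,0,0,0]
    - [-1,0,0,-0.03,-5]
    - [-1,0,0,-0.04,-9]
    - [-1,0,0,-0.03,-9]
    - [-1,0,0,0,-9]
    - [-1,0,0,0,-9]
    - [-1,0,0,0,-9]
    - [-1,0,0,0,-10]

```text
clock: 46.92
tool_pos: [545.8, -219.3, 253.3]
ee_rot: [0.71, 0.704, -0.0, -0.0]
wrist_force: [0.2, -0.2, -0.6]
finger_gap: 85.7
grasp_force: 0.0
```

```bash
python3 - <<'E'
from h import *
g=vision.grab_frame('top');carousel(g);caps(g)
g=vision.grab_frame('wrist');caps(g)
plan((453.5,-161,250,0))
E
```

```text
handle 143 ((545.697021484375, -218.53562927246094), (61.17033767700195, 15.83872127532959), 27.879201889038086)
ref 208 [ 446. -263.   80.] -155.3
blob 300 [ 453.2 -161.3   28. ] mean [ 453.4 -161.1  115.6] ang 148.5
blob 3751 [ 455.  -164.3   27.9] mean [ 455.7 -163.5  116.3] ang 149.4
now [ 545.8 -219.4  253.2] yaw -0.8 gap 85.3 t 47.0
turn -0.8 (or 359.2) then shift m [ 0.0584 -0.0923  0.0032]
```

Emit:
move_arm:
  rows:
    - [-1,0,0,0,-0.8]
    - [-1,0.019,-0.031,0,0]
    - [-1,0.019,-0.031,0,0]
    - [-1,0.0185,-0.03,0,0]
    - [-1,0,0,0,0]
    - [-1,0,0,0.03,0]
    - [-1,0,0,0.04,0]
    - [-1,0,0,0.04,0]
    - [-1,0,0,0.02,0]
    - [-1,0,0,0,0]

```text
clock: 48.28
tool_pos: [453.6, -162.7, 122.1]
ee_rot: [0.708, 0.707, -0.001, -0.001]
wrist_force: [0.2, 0.3, 0.1]
finger_gap: 85.5
grasp_force: 0.0
```

Emit:
move_arm:
  rows:
    - [-1,0,0,0.022,0]
    - [-1,0,0,0.02,0]
    - [-1,0,0,0,0]
    - [0.2,0,0,0,0]
    - [1,0,0,0,0]
    - [1,0,0,0,0]
    - [1,0,0,0,0]
    - [1,0,0,0,0]
    - [1,0,0,0,0]
    - [1,0,0,-0.02,0]
    - [1,0,0,-0.04,0]
    - [1,0,0,-0.04,0]

```text
clock: 49.78
tool_pos: [453.7, -162.7, 182.9]
ee_rot: [0.707, 0.707, 0.0, 0.0]
wrist_force: [0.9, -0.4, -2.4]
finger_gap: 55.2
grasp_force: 43.0
```

Emit:
move_arm:
  rows:
    - [1,0,0,-0.03,0]
    - [1,0,0,0,0]
    - [1,0.022,0.0027,0,0]
    - [1,0.038,0.005,0,0]
    - [1,0.038,0.005,0,0]
    - [1,0.038,0.005,0,0]
    - [1,0.038,0.005,0,0]
    - [1,0.038,0.005,0,0]
    - [1,0.038,0.005,0,0]
    - [1,0.038,0.005,0,0]
    - [1,0.038,0.004,0,0]
    - [1,0.012,0.001,0,0]

```text
clock: 51.28
tool_pos: [495.7, 177.9, 210.3]
ee_rot: [0.706, 0.708, -0.0, -0.001]
wrist_force: [-0.1, -1.0, -2.3]
finger_gap: 55.0
grasp_force: 43.1
```

Emit:
move_arm:
  rows:
    - [1,0,0,0,0]
    - [1,0,0,0.04,0]
    - [1,0,0,0.04,0]
    - [1,0,0,0.025,0]
    - [1,0,0,0.01,0]
    - [1,0,0,0,0]

```text
clock: 52.02
tool_pos: [496.6, 174.1, 96.1]
ee_rot: [0.708, 0.707, -0.001, 0.0]
wrist_force: [-0.2, 0.1, -1.5]
finger_gap: 54.7
grasp_force: 43.2
```

```bash
python3 - <<'E'
from h import *
plan((496.6,175.3,73,0))
E
```

```text
now [496.6 174.1  96.1] yaw -0.1 gap 54.7 t 52.0
turn -0.1 (or 359.9) then shift m [ 0.0012 -0.      0.0231]
```

Emit:
move_arm:
  rows:
    - [1,0.001,0,0.011,0]
    - [1,0,0,0.0117,0]
    - [1,0,0,0,0]
    - [0.5,0,0,0,0]
    - [0,0,0,0,0]
    - [-0.5,0,0,0,0]
    - [-1,0,0,0,0]
    - [-1,0,0,0,0]
    - [-1,0,0,-0.04,0]
    - [-1,0,0,-0.06,0]
    - [-1,0,0,-0.06,0]
    - [-1,0,0,-0.01,0]

```text
clock: 53.52
tool_pos: [498.9, 177.4, 247.9]
ee_rot: [0.707, 0.707, 0.003, 0.002]
wrist_force: [1.1, -0.2, 0.2]
finger_gap: 85.3
grasp_force: 0.0
```

```bash
python3 - <<'E'
from h import *
g=vision.grab_frame('top');carousel(g);caps(g,c=C,rad=160)
f=vision.grab_frame('wrist');print('shelf');caps(f,zt=106,c=(496,280),rad=150)
plan((545,-218,241,0),(545,-217.5,151,0))
E
```

```text
handle 150 ((544.9194946289062, -219.1224365234375), (63.03026580810547, 15.643068313598633), 30.191049575805664)
ref 188 [ 449. -276.   80.] -148.6
shelf
blob 2951 [496.8 314.5  27.9] mean [496.9 305.8 106.3] ang 95.2
blob 3723 [497.  244.9  27.9] mean [496.9 245.5 106.4] ang 95.9
blob 3070 [497.2 175.4  27.8] mean [497.2 176.4 106.4] ang 96.9
now [497.4 176.4 244.7] yaw -0.0 gap 85.2 t 53.6
turn -0.0 (or 360.0) then shift m [-0.3944  0.0476  0.0037]
turn 0.0 (or 0.0) then shift m [0.0005 0.     0.09  ]
```

Emit:
move_arm:
  rows:
    - [-1,-0.024,0.0028,0,0]
    - [-1,-0.044,0.0053,0,0]
    - [-1,-0.045,0.0055,0,0]
    - [-1,-0.045,0.0055,0,0]
    - [-1,-0.045,0.0055,0,0]
    - [-1,-0.045,0.0055,0,0]
    - [-1,-0.045,0.0055,0,0]
    - [-1,-0.045,0.0055,0,0]
    - [-1,-0.036,0.004,0,0]
    - [-1,-0.02,0.0025,0,0]
    - [-1,0,0,0,0]

```text
clock: 55.0
tool_pos: [543.5, -218.4, 242.2]
ee_rot: [0.708, 0.706, -0.001, -0.001]
wrist_force: [0.7, 0.7, 0.7]
finger_gap: 85.6
grasp_force: 0.0
```

Emit:
move_arm:
  rows:
    - [-1,0,0,0,8]
    - [-1,0,0,0,9]
    - [-1,0,0,0,9]
    - [-1,0,0,0,9]
    - [-1,0,0,0,9]
    - [-1,0,0,0,9]
    - [-1,0,0,0,7]
    - [-1,0,0,0,0]
    - [-1,0,0,0,0]

```text
clock: 56.12
tool_pos: [544.3, -216.4, 243.4]
ee_rot: [0.965, 0.261, -0.0, -0.0]
wrist_force: [1.1, -0.9, 0.3]
finger_gap: 85.5
grasp_force: 0.0
```

```bash
python3 - <<'E'
from h import *
plan((545,-218.5,152,-60));print(np.round(bot.state()['joints'],2))
E
```

```text
now [ 544.3 -216.4  243.4] yaw -59.8 gap 85.5 t 56.1
turn 0.2 (or -359.8) then shift m [-0.0004  0.0022  0.0914]
[ 0.39  0.42 -0.12  1.7   0.06  1.03 -0.79]
```

Emit:
move_arm:
  rows:
    - [-1,0,0.002,0.03,0]
    - [-1,0,0,0.03,0]
    - [-1,0,0,0.03,0]
    - [-1,0,0,0,0]
    - [0.3,0,0,0,0]
    - [0.6,0,0,0,0]
    - [1,0,0,0,0]
    - [1,0,0,0,0]
    - [1,0,0,0,0]
    - [1,0,0,0,0]
    - [1,0,0,0,0]

```text
clock: 57.5
tool_pos: [546.5, -221.3, 154.5]
ee_rot: [0.966, 0.258, 0.001, 0.002]
wrist_force: [3.9, -4.5, 0.4]
finger_gap: 13.5
grasp_force: 40.3
```

Emit:
move_arm:
  rows:
    - [1,0,0,0,4]
    - [1,0,0,0,7]
    - [1,0,0,0,7]
    - [1,0,0,0,7]
    - [1,0,0,0,7]
    - [1,0,0,0,7]
    - [1,0,0,0,7]
    - [1,0,0,0,7]
    - [1,0,0,0,4.5]
    - [1,0,0,0,3]
    - [1,0,0,0,0]
    - [1,0,0,0,0]

```text
clock: 59.0
tool_pos: [546.6, -221.9, 154.5]
ee_rot: [0.965, -0.264, 0.002, 0.001]
wrist_force: [4.0, -5.7, -2.1]
finger_gap: 13.4
grasp_force: 40.1
```

Emit:
move_arm:
  rows:
    - [0.5,0,0,0,0]
    - [0,0,0,0,0]
    - [-1,0,0,0,0]
    - [-1,0,0,0,0]
    - [-1,0,0,0,0]
    - [-1,0,0,-0.03,0]
    - [-1,0,0,-0.04,0]
    - [-1,0,0,-0.04,0]
    - [-1,0,0,-0.04,0]
    - [-1,0,0,-0.01,0]

```text
clock: 60.25
tool_pos: [546.4, -220.0, 316.5]
ee_rot: [0.965, -0.263, 0.002, 0.0]
wrist_force: [-0.2, 0.3, -0.9]
finger_gap: 85.5
grasp_force: 0.0
```

```bash
python3 - <<'E'
from h import *
g=vision.grab_frame('top');save(g,'tend.png');carousel(g);caps(g,c=C,rad=160)
print('shelf');caps(g,zt=106,c=(496,280),rad=150)
f=vision.grab_frame('wrist');carousel(f)
plan((400,-217,290,-120))
E
```

```text
handle 135 ((545.1158447265625, -218.72418212890625), (14.303342819213867, 63.36056900024414), 59.397560119628906)
ref 272 [ 446. -160.   80.] 149.7
shelf
blob 287 [495.9 399.8  28.1] mean [495.5 400.2 106.1] ang 94.5
blob 292 [495.6 316.4  28.1] mean [495.2 316.1 105.9] ang 95.3
blob 291 [495.6 247.2  27.9] mean [495.2 246.5 105.8] ang 96.1
blob 289 [495.9 177.4  28.1] mean [495.6 177.  106. ] ang 97.1
handle 1255 ((546.9451904296875, -221.97116088867188), (13.435754776000977, 63.590335845947266), 59.36381149291992)
ref 1353 [ 448. -163.   81.] 150.5
now [ 545.6 -219.6  314.4] yaw -120.5 gap 85.4 t 60.4
turn -0.5 (or 359.5) then shift m [-0.1274  0.0705  0.0244]
```

View pics/tend.png

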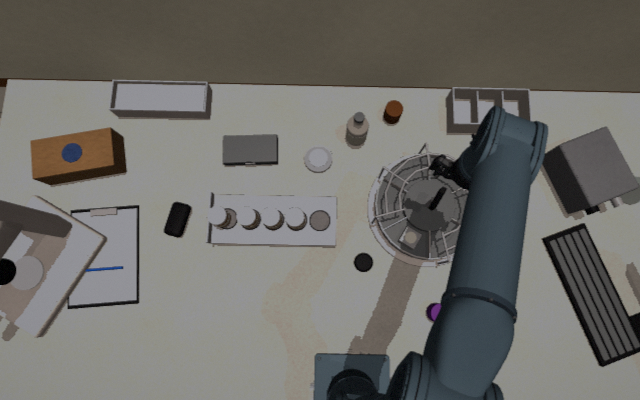

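The final top view shows the reference block in the opening at (410,236) and four jars on the shelf. The jar on mark 0, at (218,217), has been knocked about 14 mm towards the stop plate, so I'll put it back.

Emit:
move_arm:
  rows:
    - [-1,0,0,0,-10.1]
    - [-1,0,0,0,-10.1]
    - [-1,0,0,0,-10.1]
    - [-1,0,0,0,-10.1]
    - [-1,0,0,0,-10.1]
    - [-1,0,0,0,-10.1]
    - [-1,0,0,0,-10.1]
    - [-1,0,0,0,-10.1]
    - [-1,0,0,0,-10.1]
    - [-1,0,0,0,-10.1]
    - [-1,0,0,0,-10.1]
    - [-1,0,0,0,-9.4]

```text
clock: 61.85
tool_pos: [544.3, -219.1, 311.4]
ee_rot: [0.705, 0.709, -0.001, -0.002]
wrist_force: [-0.3, 0.9, 1.1]
finger_gap: 85.4
grasp_force: 0.0
```

Emit:
move_arm:
  rows:
    - [-1,0.028,-0.002,0,0]
    - [-1,0.05,-0.004,0,0]
    - [-1,0.06,-0.005,0,0]
    - [-1,0.06,-0.005,0,0]
    - [-1,0.06,-0.005,0,0]
    - [-1,0.06,-0.005,0,0]
    - [-1,0.06,-0.005,0,0]
    - [-1,0.06,-0.005,0,0]
    - [-1,0.06,-0.005,0,0]
    - [-1,0.06,-0.004,0,0]
    - [-1,0.04,-0.003,0,0]
    - [-1,0.02,-0.001,0,0]

```text
clock: 63.35
tool_pos: [494.6, 400.4, 311.5]
ee_rot: [0.706, 0.708, -0.001, -0.001]
wrist_force: [-0.9, -0.4, 0.2]
finger_gap: 85.4
grasp_force: 0.0
```

Emit:
move_arm:
  rows:
    - [-1,0,0,0.03,0]
    - [-1,0,0,0.03,0]
    - [-1,0,0,0,0]

```text
clock: 63.72
tool_pos: [495.6, 395.7, 250.4]
ee_rot: [0.708, 0.707, -0.003, 0.0]
wrist_force: [0.1, 0.2, 0.6]
finger_gap: 85.4
grasp_force: 0.0
```

```bash
python3 - <<'E'
from h import *
f=vision.grab_frame('wrist');print('shelf');caps(f,zt=106,c=(496,300),rad=170)
plan((496.5,398,73,0))
E
```

```text
shelf
blob 3047 [497.4 399.2  27.9] mean [497.5 400.5 106.4] ang 94.4
blob 2497 [496.8 315.   28. ] mean [496.8 316.9 106.3] ang 95.2
blob 2147 [496.5 245.2  28.4] mean [496.8 247.7 106.2] ang 96.0
now [496.4 396.9 252.5] yaw -0.1 gap 85.3 t 63.8
turn -0.1 (or 359.9) then shift m [1.100e-03 1.000e-04 1.795e-01]
```

Emit:
move_arm:
  rows:
    - [-1,0.002,0,0.03,0]
    - [-1,0,0,0.04,0]
    - [-1,0,0,0.04,0]
    - [-1,0,0,0.04,0]
    - [-1,0,0,0.026,0]
    - [-1,0,0,0,0]
    - [0.2,0,0,0,0]
    - [1,0,0,0,0]
    - [1,0,0,0,0]
    - [1,0,0,0,0]
    - [1,0,0,0,0]
    - [1,0,0,0,0]

```text
clock: 65.28
tool_pos: [497.7, 401.5, 79.9]
ee_rot: [0.707, 0.707, 0.002, 0.0]
wrist_force: [-0.2, -0.7, 6.9]
finger_gap: 54.4
grasp_force: 42.6
```

Emit:
move_arm:
  rows:
    - [1,0,0,-0.008,0]
    - [1,0,0,0,0]
    - [1,-0.007,0,0,0]
    - [1,-0.007,0,0,0]
    - [1,0,0,0,0]
    - [1,0,0,0.004,0]
    - [1,0,0,0.0035,0]
    - [1,0,0,0,0]

```text
clock: 66.28
tool_pos: [496.3, 386.8, 79.9]
ee_rot: [0.707, 0.707, -0.0, 0.0]
wrist_force: [-4.4, -4.9, 17.1]
finger_gap: 54.8
grasp_force: 43.9
```

Emit:
move_arm:
  rows:
    - [0.5,0,0,0,0]
    - [0,0,0,0,0]
    - [-0.5,0,0,0,0]
    - [-1,0,0,0,0]
    - [-1,0,0,0,0]
    - [-1,0,0,-0.04,0]
    - [-1,0,0,-0.06,0]
    - [-1,0,0,-0.06,0]
    - [-1,0,0,-0.04,0]
    - [-1,0,0,0,0]

```text
clock: 67.53
tool_pos: [497.7, 388.1, 281.9]
ee_rot: [0.707, 0.707, 0.003, 0.0]
wrist_force: [-0.2, 0.2, 0.0]
finger_gap: 85.5
grasp_force: 0.0
```

```bash
python3 - <<'E'
from h import *
f=vision.grab_frame('wrist');print('shelf');caps(f,zt=106,c=(496,300),rad=170)
g=vision.grab_frame('top');carousel(g);caps(g,zt=106,c=(496,280),rad=150)
plan((496.5,398,73,0));print(bot.state()['qvel'])
E
```

```text
shelf
blob 2468 [496.9 384.6  27.8] mean [496.9 385.6 106.4] ang 94.6
blob 2144 [496.7 315.   28. ] mean [496.7 316.6 106.3] ang 95.2
blob 1864 [496.7 245.5  28.1] mean [496.7 247.4 106.3] ang 96.0
blob 935 [496.7 180.4  27.2] mean [497.3 189.1 105.9] ang 96.9
handle 136 ((544.9066772460938, -218.69943237304688), (14.222623825073242, 63.69386672973633), 58.75177764892578)
ref 270 [ 450. -161.   80.] 149.3
blob 133 [499.1 313.6  27.4] mean [505.  308.3 105.9] ang 94.9
blob 294 [495.2 247.   27.8] mean [495.1 246.5 106.1] ang 96.1
blob 289 [496.  176.7  28.2] mean [495.6 177.  105.7] ang 97.1
now [496.2 386.3 277.6] yaw -0.0 gap 85.4 t 67.6
turn -0.0 (or 360.0) then shift m [0.0117 0.0003 0.2046]
[0.00042358 0.02177245 0.00609402 0.02365429 0.00140908 0.00041606
 0.00061977]
```

All four jars are on marks 0–3, the block is in the opening and the arm is clear, so I'm handing in.

```bash
python3 -c "
from h import *
print(bot.finish_job())"
```

```text
the job is handed in; nothing more can be done
None
```

I handed the job in at about 68 s of the 210 s limit: the four amber jars present stand on marks 0 to 3, each within about 2 mm of its mark at the last look. The reference block is in the middle of the opening, the arm touches nothing, and the jar on mark 0, which got knocked about 14 mm during the run, was put back; no verdict was returned.

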